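# Tighten the slab drain's retaining ring with the two-pin spanner

### The job

The two-hole brass ring recessed in the granite slab's drain has worked loose. Lift the two-pin spanner from its wooden stand, feel both pins fully into the ring's holes, turn the ring clockwise until it stops firmly home without forcing it, then put the spanner back upright with its pins down in the stand's holes. Press and turn gently throughout, and leave the kadai, plate, sieve and salt pot where they are.

Things in the scene. Friction and masses are not known exactly. Their poses are not given: they have to be found in the camera images.
- slab: Dark granite slab, 360 x 320 x 25 mm, fixed, lying on the teak platform (platform top 60 mm above the work surface). Origin at the centre of its underside; x along the 360 side, away from the robot, z up. The drain fitting is in its half nearer the robot, on its x axis.
- drain (a point): Centre of the drain fitting, level with the top of its square steel frame: 110 x 110 mm, fixed, 6 mm proud of the slab, its top 91 mm above the work surface, with a round opening 62 mm across in which the brass ring lies. Axes parallel to the slab's (point on the slab: it does not turn with the ring).
- ring: Brass ring, 8 mm thick; origin at the centre of its top face, 6.5 mm below the frame top (its height never changes). Open centre 24 mm; two 8 mm round through holes, opposite, each 22 mm from the axis. At the start the holes' line lies -0.2 to 1.2 rad anticlockwise (from above) of the slab's x axis; no pose tells it (the ring's x axis marks its thread, not the holes): look or feel.
- ring_turn (a joint): Turn of the ring on its thread in rad, growing clockwise seen from above; between 0.1 and 0.6 at the start, 1.2 fully home at a hard stop. Needs about 0.15 N m to turn and stays where it is left. Where the holes lie is not tied to this number (the turn left to do is 1.2 minus it).
- spanner: Two-pin spanner, 0.14 to 0.28 kg: steel head bar 78 x 18 x 8 mm, upright black plastic grip on top, two round-ended steel pins below (6 mm diameter, 16 mm long, at x = +22 and -22 mm). Origin mid-underside of the head; x along the head, z up. With the pins fully in the ring the head lies on the drain's frame.
- spanner_grip (a point): Centre of the spanner's grip: a block 50 mm long (along the head, x), 14 mm thick (y) and 36 mm tall, its centre 38 mm above the head's underside; its lower edge is 12 mm above the head's top. Axes as the spanner's.
- spanner_tip (a point): Point midway between the two pin tips, 16 mm below the head's underside (54 mm below point spanner_grip). Axes as the spanner's.
- stand: Pale wooden spanner stand, a block 100 (x) x 44 (y) x 30 mm, fixed on the platform, origin at the centre of its underside. Two round holes in its top, 12 mm diameter and 22 mm deep, at x = +22 and -22 mm. At the start the spanner stands in it, pins in the holes, head on its top, x axes parallel; its way round (half a turn) does not matter.
- kadai: Steel kadai (round bowl) 144 mm across, 50 mm tall, two ear handles, on the far half of the slab; origin centre of underside. Bystander.
- dish: White melamine plate 110 mm across, 14 mm tall, on the far half of the slab; origin centre of underside. Bystander.
- saltpot: White ceramic salt pot, 72 mm across, 82 mm tall, on the platform's right side; origin centre of underside. Bystander.
- sieve: Grey plastic sieve, round rim 116 mm across, 30 mm tall, handle along its +x, on the platform's far left; origin centre of underside. Bystander.
Things that resemble listed ones, but are neither listed nor needed, are in the scene too. What is shaped like the spanner but orange is not meant.

How it is judged:
On the way, in this order (a step that is already met when the one before it is completed fails the run):
1. both spanner pins are in the ring's holes (tips at least 11.5 mm below the frame top, spanner centred on the drain within 5 mm) (z of spanner_tip in the frame of drain below -0.0115 m and horizontal distance between spanner_tip and drain below 0.005 m), for 0.2 s.
2. with the pins still in the holes, the ring is turned home (1.14 or more) (all of step 1 and value of joint ring_turn above 1.14 rad), for 0.2 s.
At the end, for the whole second after the job is handed in: The ring is home (joint at 1.14 rad or more of 1.2) and the spanner stands still in its stand, pins in the holes (tips lower than 80 mm above the work surface, within 6 mm of the stand's centre in plan, upright within 0.12 rad) (value of joint ring_turn above 1.14 rad and height (world z) of spanner_tip below 0.08 m and horizontal distance between spanner_tip and stand below 0.006 m and angle between spanner_tip's own z axis and vertical below 0.12 rad and linear speed of spanner below 0.02 m/s); the robot touches nothing.
It fails at once if the spanner presses or turns the ring too hard (contact above 35 N) (contact force between spanner and ring above 35 N).
It fails at once if the spanner knocks hard on the drain or slab (contact above 60 N) (contact force between spanner and slab above 60 N).
It fails at once if the spanner is jammed hard into its stand (contact above 60 N) (contact force between spanner and stand above 60 N).
It fails at once if the kadai, plate, salt pot or sieve is pushed away (20 mm) (distance of any of kadai, dish, saltpot, sieve from where it was at the start of the episode above 0.02 m).
It also fails if it takes over 72 s, if anything falls off the work surface, if the arm or the gripper's body presses on something with over 40 N, if the wrist force passes 120 N, or if a joint passes its speed limit or range.

### The arm

A 6-joint arm with a two-finger parallel gripper is mounted at the origin on the work surface. World frame = base frame: x ahead of the robot, y to its left, z up, the work surface at z = 0. Lengths are in m, angles in rad, forces in N, time in s.
With the tool pointing down it reaches from about 0.275 to 0.825 m from the base axis. Payload 4.9 kg.
Tool frame: the origin (TCP) lies midway between the tips of the shut fingers; the grasp point (between the pads) lies 19 mm behind it (grip_point_offset is the distance from the TCP to the grasp point, in m); z points along the fingers, x is the direction in which the jaws open and shut, and the axes are right-handed (so a half turn about z gives the same grasp; the last joint's range is limited). The gripper opens to 85 mm and grips with 20 to 120 N. Pads are 22 mm wide; open, the fingers measure 114 mm over their backs; the gripper's body (76 mm by 85 mm) begins 54 mm behind the grasp point. The pads swing forward as they close: fully open they stand 13 mm farther back than shut.
Start: joints at [1.12, 0.326, -0.193, 1.052, 0, 1.437], TCP at [0.171, 0.523, 0.231] pointing down, gripper open.
Joint ranges: [-2.65, 2.65], [-0.97, 1.79], [-1.3, 1.35], [-1.93, 2.1], [-1.47, 1.37], [-3.14, 3.14]. Speed limits (rad/s): [2.57, 2.57, 3.14, 3.14, 3.14, 3.14].

### API

Orientations are given as a rotation vector (axis times angle).
In Python, from cell import * gives the robot as it stands. Calls block until the motion is done:
- movep(position, orientation): joint-space move of the TCP to a pose.
- move_l(position, velocity=0.15, rot=None, until_force=None): straight line of the TCP; rot=None keeps the orientation; velocity is the mean speed in m/s. With until_force (N) it stops when the force on the tool has changed by that much, and returns True; else False.
- set_joints(angles): joint-space move.
- let_go() and grab(newtons=None): open the fingers fully, or close them until they stop; newtons is the grip in N (None keeps the last).
- sleep(seconds).
- ik(position, orientation): joint angles nearest the present ones, or None.
- get_state(): the state.
- grab_frame(name): name is "scene" or "top" or "wrist"; returns a dict with "img" (400x640x3 uint8, red, green, blue), "fx", "fy", "cx", "cy" (pixels), "cam_to_world" (4x4, takes a point from camera to world coordinates); the wrist camera has in their place "T_tool_cam" (4x4, takes a point from camera to tool coordinates, whose origin is the TCP and whose axes are the tool frame's). Camera axes: x right, y down, z forward; pixel columns grow to the right and rows downward; lengths in m; the calibration is good to about 2 mm. A picture is of the moment at which its call begins: read the wrist's pose just before it. There is no depth.
A pose or a line that the arm cannot do raises MotionError and nothing moves.
- sign_off(): hands the job in, once; it reports no verdict.
Trained networks look in the newest picture that a camera, given by its name, has taken for a name from the list of things; names that differ only in an ending like _2 or _b are one class to them, and where a whole thing is asked for, a point or a joint stands for the part that bears it (a point fixed in the world has none). Each returns a list of dicts, best first, with "score" (0 to 1); they miss things now and then, are a little off and sometimes report something else, mostly with a low value. They report only what shows in the picture. A call takes as long as a camera call. They do not tell look-alikes from the thing itself.
- spot_in(camera, name): "centre" ([column, row] in pixels, amid what is visible of it).
- silhouettes(camera, name): "mask" (400x640 bool, what is visible of it) and "centre" ([column, row] in pixels, amid what is visible of it).
- tip_of(camera, name): "centre" ([column, row] in pixels: a listed point, or the origin of a listed thing).
The state is a dict: "clock": time; "q": joint angles; "joint_velocities": joint speeds; "tau": joint torques, N m; "position": TCP position; "eef_rot": TCP orientation; "contact_force": force on the tool from outside, world axes, zero at the start; "wrist_torque": the same for the moment, N m; "finger_gap": opening from 0.0 (shut) to 1.0 (fully open).
Only numpy, scipy, OpenCV 4.12 (cv2) and the standard library are available. Lean on these libraries where they do the work, as an engineer would, in place of code of your own. Each camera call takes 0.05 s, during which the arm holds its last target. There are 200 camera calls.

## Working session

There is one attempt and no reset: what is moved stays moved. The work goes in short steps, each a Python script; the robot and the scene stay as the last script left them, time stands still between calls to the robot, and variables do not carry over. Pictures are saved under pics/ and viewed, about 8 in all and at most 12, crops included, and the job is handed in when it is done.

```bash
mkdir -p pics; ls
cat > h.py <<'E'
from cell import *
import numpy as np, cv2
from scipy.spatial.transform import Rotation as R
def pose_cam(f,st=None):
    if "cam_to_world" in f: return np.array(f["cam_to_world"])
    T=np.eye(4);T[:3,:3]=R.from_rotvec(st["eef_rot"]).as_matrix();T[:3,3]=st["position"]
    return T@np.array(f["T_tool_cam"])
def pix2w(f,p,z,st=None):
    C=pose_cam(f,st);d=C[:3,:3]@np.array([(p[0]-f["cx"])/f["fx"],(p[1]-f["cy"])/f["fy"],1])
    return C[:3,3]+d*(z-C[2,3])/d[2]
def w2pix(f,w,st=None):
    C=pose_cam(f,st);c=C[:3,:3].T@(np.array(w)-C[:3,3])
    return np.array([f["fx"]*c[0]/c[2]+f["cx"],f["fy"]*c[1]/c[2]+f["cy"]])
def save(n,img): cv2.imwrite("pics/"+n,np.ascontiguousarray(img[:,:,::-1]))
def down(yaw):  # tool z down, tool x (jaw dir) at world yaw
    c,s=np.cos(yaw),np.sin(yaw)
    return R.from_matrix(np.array([[c,s,0],[s,-c,0],[0,0,-1]])).as_rotvec()
E
python3 - <<'E'
from h import *
s=get_state();print(s["clock"],s["position"],s["eef_rot"],s["finger_gap"])
a=[]
for n in("scene","top"):
    f=grab_frame(n);a.append(f["img"])
    print(n,f["fx"],np.round(f["cam_to_world"],3).tolist())
    save(n+"1.png",f["img"])
    for t,z in(("spanner",.09),("spanner_grip",.128),("stand",.06),("drain",.091),("ring",.0845),("slab",.06),("saltpot",.06),("kadai",.085)):
        for d in tip_of(n,t): print(t,round(d["score"],2),np.round(d["centre"]),np.round(pix2w(f,d["centre"],z),3))
E
```

```text
pics
0.0 [0.17105766 0.52208288 0.23049068] [ 2.54332952e+00  1.84271649e+00 -2.43634076e-03] 0.9976900825039957
scene 460.3558262251854 [[-0.867, 0.318, -0.384, 1.115], [0.498, 0.58, -0.645, 1.08], [0.017, -0.75, -0.661, 1.13], [0.0, 0.0, 0.0, 1.0]]
spanner 0.83 [347. 251.] [0.54  0.301 0.09 ]
spanner 0.78 [414. 240.] [0.331 0.363 0.09 ]
spanner 0.54 [420. 329.] [0.522 0.628 0.09 ]
spanner_grip 0.76 [351. 241.] [0.529 0.299 0.128]
spanner_grip 0.71 [421. 321.] [0.527 0.628 0.128]
spanner_grip 0.6 [416. 233.] [0.337 0.37  0.128]
stand 0.8 [348. 252.] [0.526 0.286 0.06 ]
drain 0.74 [286. 183.] [ 0.556 -0.082  0.091]
drain 0.39 [288. 187.] [ 0.56  -0.061  0.091]
drain 0.32 [348. 255.] [0.548 0.315 0.091]
ring 0.48 [289. 187.] [ 0.55  -0.065  0.085]
slab 0.87 [264. 199.] [ 0.646 -0.075  0.06 ]
saltpot 0.79 [251. 140.] [ 0.536 -0.439  0.06 ]
kadai 0.87 [234. 193.] [ 0.735 -0.128  0.085]
top 427.86586792521246 [[-0.026, -0.978, 0.208, 0.268], [-1.0, 0.025, -0.007, 0.073], [0.001, -0.208, -0.978, 1.329], [0.0, 0.0, 0.0, 1.0]]
spanner 0.59 [226. 199.] [0.542 0.318 0.09 ]
spanner 0.54 [142. 226.] [0.47  0.562 0.09 ]
spanner 0.5 [236. 291.] [0.275 0.283 0.09 ]
spanner 0.46 [230. 198.] [0.544 0.305 0.09 ]
spanner_grip 0.75 [137. 222.] [0.474 0.56  0.128]
spanner_grip 0.58 [231. 290.] [0.278 0.291 0.128]
spanner_grip 0.46 [228. 197.] [0.54  0.305 0.128]
spanner_grip 0.39 [238. 203.] [0.523 0.276 0.128]
stand 0.73 [234. 202.] [0.539 0.297 0.06 ]
stand 0.66 [375. 129.] [ 0.763 -0.143  0.06 ]
drain 0.66 [353. 194.] [ 0.549 -0.059  0.091]
ring 0.51 [355. 187.] [ 0.572 -0.067  0.085]
slab 0.77 [350. 162.] [ 0.656 -0.06   0.06 ]
slab 0.44 [472. 196.] [ 0.54  -0.425  0.06 ]
saltpot 0.7 [468. 198.] [ 0.535 -0.413  0.06 ]
kadai 0.86 [374. 129.] [ 0.754 -0.135  0.085]
kadai 0.21 [353. 194.] [ 0.55  -0.062  0.085]
```

View pics/top1.png

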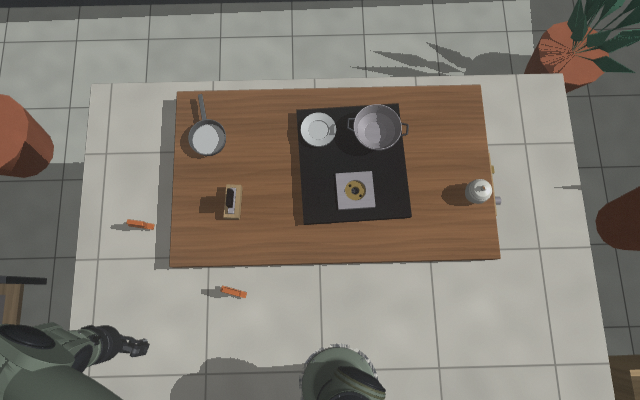

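View pics/scene1.png

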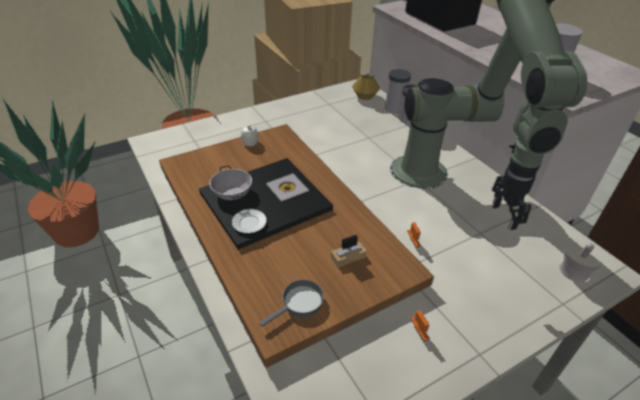

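Run:
```python
from h import *
for y in (1.57,-1.57):
  for p in ([.54,.30,.3],[.555,-.06,.3]):
    for dy in(-1.3,0,1.2):
      j=ik(p,down(y+dy)); print(y,dy,None if j is None else np.round(j,2))
f0=grab_frame("wrist");print(np.round(f0["T_tool_cam"],3).tolist(),f0["fx"])
movep([.53,-.06,.30],down(np.pi/2))
st=get_state();f=grab_frame("wrist");save("w1.png",f["img"]);print(st["clock"],st["position"])
import pickle;pickle.dump((f,st),open("w1.pkl","wb"))
for t,z in(("drain",.091),("ring",.0845)):
    for d in tip_of("wrist",t): print(t,round(d["score"],2),np.round(d["centre"]),np.round(pix2w(f,d["centre"],z,st),4))
```

```text
1.57 -1.3 [ 0.39  0.43  0.13  1.27 -0.    1.69]
1.57 0 [0.39 0.43 0.13 1.27 0.   0.39]
1.57 1.2 [ 0.39  0.43  0.13  1.27 -0.   -0.81]
1.57 -1.3 [-0.24  0.31 -0.04  1.22 -0.    1.06]
1.57 0 [-0.24  0.31 -0.04  1.22  0.   -0.24]
1.57 1.2 [-0.24  0.31 -0.04  1.22  0.   -1.44]
-1.57 -1.3 [ 0.39  0.43  0.13  1.27  0.   -1.45]
-1.57 0 [ 0.39  0.43  0.13  1.27  0.   -2.75]
-1.57 1.2 [ 0.39  0.43  0.13  1.27 -0.    2.33]
-1.57 -1.3 [-0.24  0.31 -0.04  1.22  0.   -2.08]
-1.57 0 [-0.24  0.31 -0.04  1.22  0.    2.9 ]
-1.57 1.2 [-0.24  0.31 -0.04  1.22 -0.    1.7 ]
[[1.0, -0.001, 0.001, 0.0], [0.0, 0.945, 0.328, -0.086], [-0.001, -0.328, 0.945, -0.143], [0.0, 0.0, 0.0, 1.0]] 309.5468642388412
3.3917 [ 0.52999805 -0.0592528   0.29994303]
drain 0.94 [315. 203.] [ 0.5664 -0.067   0.091 ]
ring 0.65 [319. 199.] [ 0.5639 -0.063   0.0845]
```

View pics/w1.png

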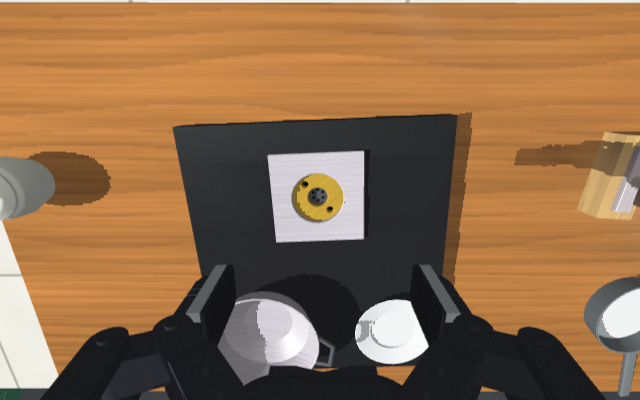

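```bash
cat >> h.py <<'E'
def rect(f,st,c,z,half=.07,n=560):
    # metric top view: column grows with world x, row grows with -y
    w=[[c[0]+a*half,c[1]+b*half,z] for a,b in((-1,1),(1,1),(1,-1),(-1,-1))]
    src=np.float32([w2pix(f,p,st) for p in w]);dst=np.float32([[0,0],[n,0],[n,n],[0,n]])
    return cv2.warpPerspective(f["img"],cv2.getPerspectiveTransform(src,dst),(n,n))
E
python3 - <<'E'
from h import *
import pickle
movep([.55,-.063,.21],down(np.pi/2))
st=get_state();f=grab_frame("wrist");pickle.dump((f,st),open("w2.pkl","wb"))
c=[.563,-.065]
a=rect(f,st,c,.091);
movep([.525,.29,.25],down(np.pi/2))
st=get_state();f=grab_frame("wrist");pickle.dump((f,st),open("w3.pkl","wb"))
b=f["img"]
for t,z in(("spanner",.09),("spanner_grip",.128),("stand",.06)):
    for d in tip_of("wrist",t): print(t,round(d["score"],2),np.round(d["centre"]),np.round(pix2w(f,d["centre"],z,st),4))
save("c1.png",cv2.resize(a,(600,600)));save("w3.png",b)
print(get_state()["clock"])
E
```

```text
spanner 0.7 [338. 193.] [0.5343 0.3049 0.09  ]
spanner 0.56 [578. 132.] [0.4739 0.5351 0.09  ]
spanner_grip 0.71 [333. 207.] [0.5357 0.2993 0.128 ]
spanner_grip 0.67 [603. 136.] [0.473  0.5265 0.128 ]
stand 0.97 [328. 189.] [0.5392 0.2958 0.06  ]
5.5833
```

View pics/c1.png

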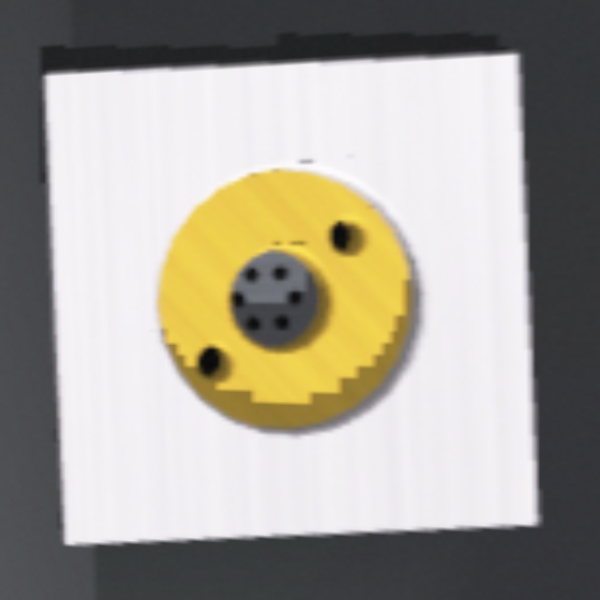

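View pics/w3.png

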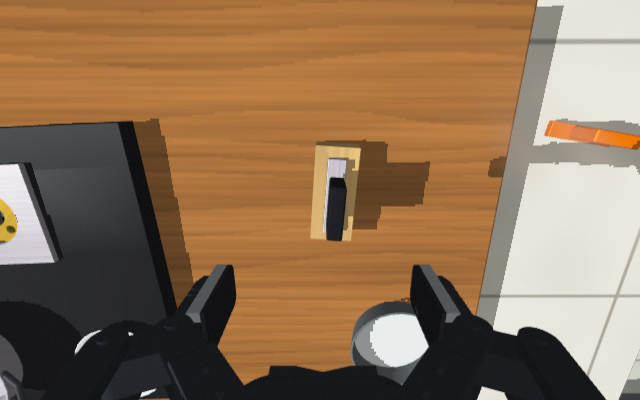

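Run:
```python
from h import *
import pickle
f,st=pickle.load(open("w2.pkl","rb"));g,s2=pickle.load(open("w3.pkl","rb"))
a=rect(f,st,[.561,-.065],.0845,.035,400)
b=rect(g,s2,[.537,.298],.09,.07,400)
c=rect(g,s2,[.537,.298],.146,.07,400)
d=rect(f,st,[.561,-.065],.091,.035,400)
for m in(a,b,c,d):
    for k in range(0,400,100): cv2.line(m,(k,0),(k,6),(255,0,0),1);cv2.line(m,(0,k),(6,k),(255,0,0),1)
save("c2.png",cv2.resize(np.vstack([np.hstack([a,b]),np.hstack([d,c])]),(600,600)))
```

```text
(no output)
```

View pics/c2.png

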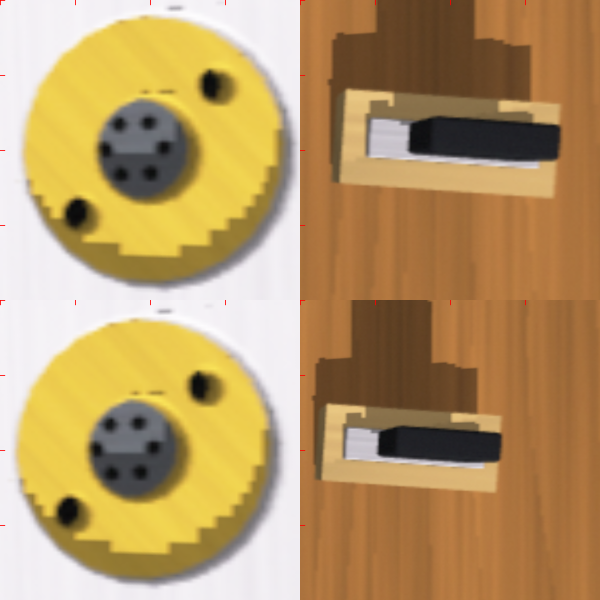

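Run:
```python
from h import *
import pickle
ro=down(np.pi/2-.068)
movep([.536,.3006,.17],ro)
move_l([.536,.3006,.111],.06)
grab(80)
st=get_state();print(st["clock"],st["position"],st["finger_gap"],np.round(st["contact_force"],2),np.round(st["wrist_torque"],2))
pickle.dump((np.array(st["position"]),np.array(st["eef_rot"])),open("grasp.pkl","wb"))
move_l([.536,.3006,.17],.06)
st=get_state();print(st["clock"],st["finger_gap"],np.round(st["contact_force"],2),np.round(st["wrist_torque"],2))
movep([.5611,-.065,.18],down(np.pi/2+.751))
st=get_state();f=grab_frame("wrist");pickle.dump((f,st),open("w4.pkl","wb"))
print(st["clock"],st["position"])
for d in tip_of("wrist","spanner_tip")+tip_of("wrist","drain")+tip_of("wrist","spanner_grip"): print(d["score"],d["centre"])
save("w4.png",f["img"])
```

```text
7.7917 [0.53614618 0.30062677 0.11121805] 0.15076846674950667 [-0.11 -0.3   2.01] [-0.08  0.04  0.02]
8.925 0.15549141488795148 [ 0.64 -0.23 -2.79] [ 0.02 -0.03 -0.  ]
10.3 [ 0.56112206 -0.06435695  0.17985822]
0.57 [324.7, 240.6]
0.78 [318.3, 284.9]
```

View pics/w4.png

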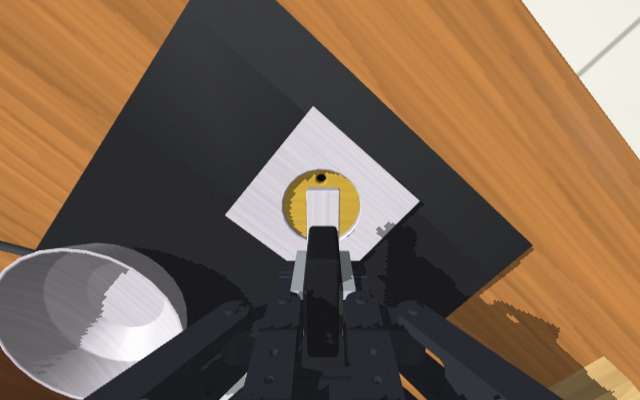

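Run:
```python
from h import *
import pickle
f,st=pickle.load(open("w4.pkl","rb"))
hd=pix2w(f,[323,189],st["position"][2]-.013,st)   # head top, near edge mid
M=R.from_rotvec(st["eef_rot"]).as_matrix()
print("head end in tool",np.round(M.T@(hd-st["position"]),4), "eef yaw",np.arctan2(M[1,0],M[0,0])-np.pi/2)
for w in(pix2w(f,[306.5,189.5],st["position"][2]-.013,st),pix2w(f,[339.5,189.5],st["position"][2]-.013,st)): print("corner tool",np.round(M.T@(w-st["position"]),4))
h=pix2w(f,[321.5,178],.0845,st);print("hole",h, "in tool",np.round(M.T@(h-st["position"]),4))
c=[pix2w(f,p,.091,st) for p in([314,107],[421,202],[226,214])]
print("frame centre from left/right corners",(c[1]+c[2])/2)
s=get_state();print(s["position"],s["contact_force"])
```

```text
head end in tool [ 0.0013 -0.0386  0.013 ] eef yaw 0.7512982203433491
corner tool [-0.0074 -0.0383  0.013 ]
corner tool [ 0.0099 -0.0383  0.013 ]
hole [ 0.54409011 -0.07995889  0.0845    ] in tool [ 0.0002 -0.0231  0.0954]
frame centre from left/right corners [ 0.56012672 -0.06352291  0.091     ]
[ 0.56123481 -0.06406129  0.1799602 ] [ 0.64245177  0.19974964 -2.36202434]
```

```bash
cat > ins.py <<'E'
from h import *
def TCP(): return np.array(get_state()["position"])
def try_at(xy,yaw,bias,zt=.1115,z0=.1235,v=.012,fth=5):
    ro=down(np.pi/2+yaw)
    move_l([xy[0]+bias[0],xy[1]+bias[1],z0],.03,rot=ro)
    e=TCP()[:2]-xy; 
    if np.linalg.norm(e)>.0003:
        bias=bias-e; move_l([xy[0]+bias[0],xy[1]+bias[1],z0],.02,rot=ro)
    hit=move_l([xy[0]+bias[0],xy[1]+bias[1],zt],v,until_force=fth)
    s=get_state();p=s["position"]
    print(round(s["clock"],1),np.round((np.array(xy)-[.561,-.065])*1e3,1),round(yaw,3),"hit",hit,"at",np.round(p,4),np.round(s["contact_force"],1),np.round(s["wrist_torque"],2),flush=True)
    return p[2],bias
E
python3 - <<'E'
from ins import *
bias=np.array([0,-.0008]);yaw=.751
move_l([.561,-.0658,.135],.06,rot=down(np.pi/2+yaw))
for o in([0,0],[-.4,-.8],[.4,.8],[-.8,.4],[.8,-.4],[0,-1.6],[0,1.6]):
    z,bias=try_at(np.array([.561,-.065])+np.array(o)*1e-3,yaw,bias)
    if z<.1165: print("IN");break
    move_l([*TCP()[:2],.1235],.02)
E
```

```text
13.1 [0. 0.] 0.751 hit True at [ 0.561  -0.0654  0.1122] [-0.6  0.5  5.8] [ 0.06 -0.02  0.05]
IN
```

```bash
cat > turn.py <<'E'
from h import *
def status(t):
    s=get_state();M=R.from_rotvec(s["eef_rot"]).as_matrix();y=np.arctan2(M[1,0],M[0,0])-np.pi/2
    print(t,round(s["clock"],2),"yaw",round(y,3),np.round(np.array(s["position"])*1e3,1),"F",np.round(s["contact_force"],1),"T",np.round(s["wrist_torque"],3),"gap",round(s["finger_gap"],3),flush=True)
    return s,y
E
python3 - <<'E'
from turn import *
s,y0=status("start");p=np.array(s["position"]);p[2]+=.0003
c=y0
for k in range(8):
    c-=.05; move_l(p,.02,rot=down(np.pi/2+c)); s,y=status(round(c,3))
    if abs(s["wrist_torque"][2])>.35 or np.linalg.norm(s["contact_force"][:2])>12: print("stop");break
E
```

```text
start 13.07 yaw 0.751 [561.  -65.4 112.2] F [-0.6  0.5  5.8] T [ 0.062 -0.015  0.05 ] gap 0.151
0.701 13.32 yaw 0.702 [560.9 -65.6 112.3] F [-0.9 -1.6 -0.8] T [-0.414 -0.008  0.   ] gap 0.152
0.651 13.57 yaw 0.652 [560.8 -65.5 112.3] F [-0.4 -1.5 -1.5] T [-0.431 -0.031  0.002] gap 0.155
0.601 13.82 yaw 0.603 [560.8 -65.5 112.3] F [ 0.1 -1.8 -2.2] T [-0.484 -0.012  0.062] gap 0.154
0.551 14.07 yaw 0.553 [560.8 -65.3 112.3] F [ 0.1 -1.8 -2.1] T [-0.392 -0.005  0.01 ] gap 0.154
0.501 14.32 yaw 0.503 [560.8 -65.3 112.3] F [ 0.1 -1.3 -3.7] T [-0.428  0.033  0.022] gap 0.152
0.451 14.57 yaw 0.453 [560.8 -65.3 112.4] F [-0.  -1.6 -4.2] T [-0.367  0.024  0.029] gap 0.15
0.401 14.82 yaw 0.403 [560.8 -65.3 112.4] F [-0.5 -1.8 -3.9] T [-0.392  0.056  0.049] gap 0.149
0.351 15.07 yaw 0.353 [560.8 -65.2 112.4] F [-2.1 -1.5 -3.1] T [-0.274  0.174  0.022] gap 0.154
```

Run:
```python
from turn import *
f=grab_frame("wrist");g=grab_frame("scene")
a=cv2.resize(f["img"][100:360,180:480],(600,520));save("c3.png",a)
s,_=status("x");print(s["tau"])
```

```text
x 15.17 yaw 0.352 [560.8 -65.3 112.5] F [-0.6 -0.5 -3.6] T [-0.26   0.17  -0.012] gap 0.151
[ 6.42917342e-01 -4.97231698e+01  2.43282437e+01 -2.13166815e-01
  4.19952655e-01  9.50915215e-03]
```

View pics/c3.png

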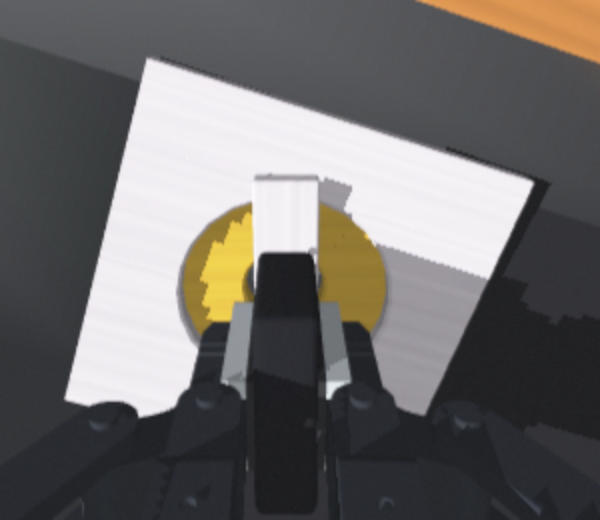

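Run:
```python
from turn import *
s,y0=status("start");p=np.array(s["position"]);p[2]=.1123
c=y0
for k in range(40):
    c-=.05 if c>.23 else .025
    if c<-.45: break
    move_l(p,.02,rot=down(np.pi/2+c)); s,y=status(round(c,3)); print("   tau5 %.3f"%s["tau"][5], end=" ")
    if abs(s["wrist_torque"][2])>.28 or abs(s["tau"][5])>.35 or np.linalg.norm(s["contact_force"][:2])>10: print("stop");break
```

```text
start 15.17 yaw 0.352 [560.8 -65.3 112.5] F [-0.6 -0.5 -3.6] T [-0.26   0.17  -0.012] gap 0.151
0.302 15.42 yaw 0.304 [560.8 -65.2 112.4] F [-1.1 -1.4 -1.2] T [-0.342  0.25   0.024] gap 0.148
   tau5 0.065 0.252 15.67 yaw 0.254 [560.8 -65.1 112.3] F [-1.2 -1.9 -2.9] T [-0.285  0.206  0.077] gap 0.154
   tau5 0.062 0.202 15.92 yaw 0.204 [560.8 -65.1 112.3] F [-0.1 -0.7 -1.9] T [-0.273  0.152  0.038] gap 0.149
   tau5 0.060 0.177 16.17 yaw 0.179 [560.8 -65.4 112.3] F [-0.4 -2.2 -1.4] T [-0.455  0.189  0.111] gap 0.156
   tau5 0.082 0.152 16.42 yaw 0.153 [560.8 -65.3 112.3] F [-0.9 -2.  -2.7] T [-0.372  0.227  0.045] gap 0.152
   tau5 0.050 0.127 16.67 yaw 0.128 [560.8 -65.3 112.3] F [-0.4 -2.2 -2.4] T [-0.442  0.19   0.049] gap 0.158
   tau5 0.053 0.102 16.92 yaw 0.103 [560.9 -65.2 112.3] F [-0.2 -1.1 -2.6] T [-0.42   0.182  0.044] gap 0.155
   tau5 0.053 0.077 17.17 yaw 0.078 [560.8 -65.2 112.3] F [-1.5 -2.1 -2. ] T [-0.391  0.174  0.002] gap 0.151
   tau5 0.052 0.052 17.42 yaw 0.053 [560.9 -65.2 112.3] F [-0.8 -1.6 -2.9] T [-0.375  0.148  0.062] gap 0.153
   tau5 0.051 0.027 17.67 ya
[... 1063 characters left out ...]
102 -0.007] gap 0.155
   tau5 0.026 -0.223 20.17 yaw -0.222 [560.8 -65.2 112.3] F [-1.1  0.4 -2.2] T [ 0.026  0.064 -0.011] gap 0.152
   tau5 0.025 -0.248 20.42 yaw -0.247 [560.8 -65.2 112.3] F [-1.1 -0.  -3.5] T [ 0.092  0.124 -0.001] gap 0.153
   tau5 0.026 -0.273 20.67 yaw -0.272 [560.8 -65.2 112.3] F [-1.1  0.8 -3.1] T [0.143 0.087 0.024] gap 0.149
   tau5 0.030 -0.298 20.92 yaw -0.297 [560.8 -65.2 112.3] F [-1.   1.1 -3. ] T [0.163 0.072 0.015] gap 0.153
   tau5 0.035 -0.323 21.17 yaw -0.322 [560.8 -65.2 112.3] F [ 0.4  1.2 -2.6] T [0.239 0.105 0.016] gap 0.155
   tau5 0.040 -0.348 21.42 yaw -0.346 [560.8 -65.1 112.3] F [-0.6  1.6 -3.1] T [0.34  0.058 0.559] gap 0.152
   tau5 0.557 stop
```

Run:
```python
from turn import *
s,y=status("a");p=np.array(s["position"]);sleep(.3);status("hold")
ro=down(np.pi/2+y+.03);move_l(p,.02,rot=ro);status("relieved")
q=p.copy();q[2]=.135;move_l(q,.03);status("lift")
q[2]=.18;move_l(q,.08)
# step back so the ring is seen past the spanner
q[0]-=.03;q[1]-=.0;q[2]=.21
movep(q,down(np.pi/2+y+.35+1.0))
f=grab_frame("wrist");st=get_state()
save("c4.png",np.hstack([f["img"][100:300,220:420].repeat(2,0).repeat(2,1),rect(f,st,[.561,-.065],.0845,.035,400)]))
```

```text
a 21.42 yaw -0.346 [560.8 -65.1 112.3] F [-0.6  1.6 -3.1] T [0.34  0.058 0.559] gap 0.152
hold 21.72 yaw -0.347 [560.8 -65.1 112.3] F [ 0.5  0.4 -2.7] T [0.381 0.043 0.621] gap 0.15
relieved 21.97 yaw -0.317 [560.8 -65.2 112.3] F [-0.   1.2 -3.1] T [0.268 0.092 0.008] gap 0.149
lift 22.88 yaw -0.316 [560.7 -65.1 134.9] F [ 0.3  0.  -2.2] T [ 0.051 -0.025 -0.041] gap 0.152
```

View pics/c4.png

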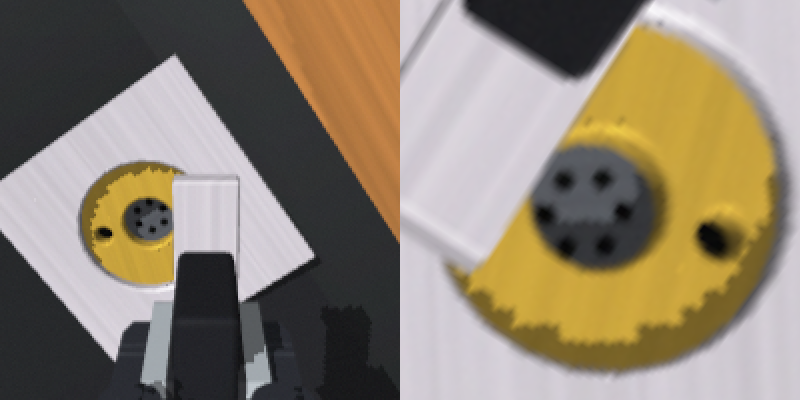

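Run:
```python
from turn import *
import pickle
g,gr=pickle.load(open("grasp.pkl","rb"));ro=down(np.pi/2-.068)
movep([.561,-.04,.21],ro)
movep([g[0],g[1],.17],ro);sleep(.2);s,_=status("above")
b=g-np.array(s["position"]);b[2]=0
cmd=np.array([g[0],g[1],.14])+b; move_l(cmd,.05);status("pre")
cmd[2]=.1108
print(move_l(cmd,.02,until_force=6));s,_=status("down")
if s["position"][2]<.1135:
    let_go();status("open")
    c=np.array(s["position"]);c[2]=.20;move_l(c,.08)
    movep([.525,.29,.25],down(np.pi/2))
    st=get_state();f=grab_frame("wrist");pickle.dump((f,st),open("w5.pkl","wb"))
    w3,s3=pickle.load(open("w3.pkl","rb"))
    fx=[rect(a,b_,[.537,.298],.09,.07,400) for a,b_ in((w3,s3),(f,st))];save("c5.png",np.hstack(fx))
    status("end")
```

```text
above 27.4 yaw -0.07 [536.9 299.4 170.2] F [ 0.  -0.5 -2.5] T [ 0.008 -0.008  0.058] gap 0.15
pre 28.15 yaw -0.068 [535.5 302.  140. ] F [ 0.2  0.6 -1.7] T [ 0.039  0.002 -0.007] gap 0.152
False
down 29.76 yaw -0.068 [535.4 301.8 111.2] F [-2.6 -1.2  2.3] T [-0.265  0.504 -0.052] gap 0.153
open 30.46 yaw -0.068 [535.4 301.9 110.8] F [ 0.1 -0.7 -0.4] T [ 0.004 -0.002 -0.006] gap 1.001
end 32.1 yaw -0.0 [525.1 290.  250. ] F [-0.5 -0.  -1.2] T [-0.008  0.011  0.01 ] gap 1.001
```

View pics/c5.png

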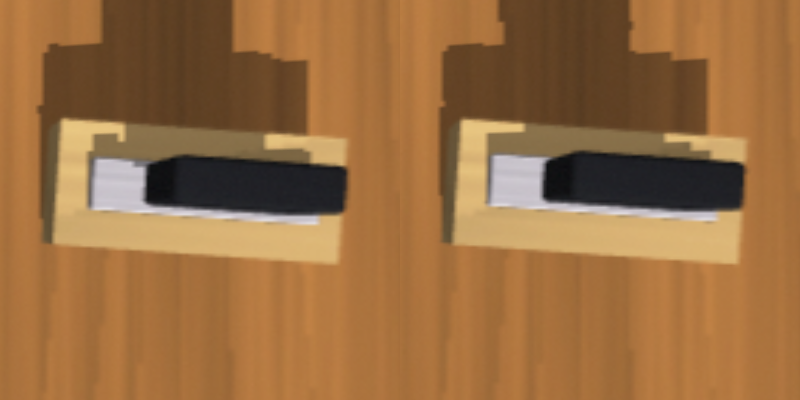

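```bash
python3 -c "
from cell import *
print(get_state()['clock']);sign_off()"
```

```text
32.1
the job is handed in; nothing more can be done
```

The ring is turned home and the spanner is back upright in its stand. I handed the job in at about 32 s; `sign_off()` gives no verdict.

- **Insertion:** The pins went into the ring on the first try, with the head seated on the frame at about 6 N.
- **Turning:** I turned the spanner clockwise about 1.1 rad. At that point the wrist torque jumped from about 0.02 to 0.56–0.62 N m, which I took as the hard stop. I held it there for 0.3 s, then eased off.
- **Ring check:** A wrist picture afterwards showed a hole at about -0.38 rad, against +0.75 rad at the start. That agrees with the ring being home.
- **Spanner check:** The last picture shows the spanner flat in its stand, about 1–2 mm from where it began. The gripper was open and well clear.
- **Did not match:** While turning, the wrist torque between steps read only about 0.05 N m, not the stated 0.15. The torque jump and the picture outweigh that.
- **Not checked:** I took no final picture of the kadai, plate, sieve and salt pot. The arm should have stayed clear of them.

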